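Third hand for a drawer front

ROBOT

A 6-joint arm with a two-finger parallel gripper is mounted at the origin on a cart in front of the work surface, level with it; the furniture and walls round the work are solid. World frame = base frame: x ahead of the robot, y to its left, z up, the work surface at z = 0. Lengths are in m, angles in rad, forces in N, time in s.
With the tool pointing down it reaches from about 0.35 to 0.975 m from the base axis. Payload 4.9 kg.
Tool frame: the origin (TCP) lies at the very end of the fingers, on their centre line; the grasp point (between the pads) lies 19 mm behind it (ctrl.grasp_offset is the distance from the TCP to the grasp point, in m); z points along the fingers, y is the line along which they close (so a half turn about z gives the same grasp; the last joint's range is limited). The gripper opens to 85 mm and grips with 20 to 120 N. Pads are 22 mm wide; open, the fingers measure 114 mm over their backs; the gripper's body (76 mm by 85 mm) begins 54 mm behind the grasp point. The pads swing forward as they close: fully open they stand 13 mm farther back than shut.
Start: joints at [1.11, 0.053, 1.613, -0, 1.476, -0.119], TCP at [0.209, 0.589, 0.231] pointing down, gripper open.
Joint ranges: [-3.01, 3.01], [-1.01, 2.22], [0.06, 2.58], [-1.02, 4.17], [0.09, 2.62], [-3.14, 3.14]. Speed limits (rad/s): [2.57, 2.57, 3.14, 3.14, 3.14, 3.14].

INTERFACE

Orientations are given as a rotation vector (axis times angle).
In Python, from station import ctrl, optics gives the robot as it stands.
- The arm moves only by the shell command python3 -m handwheel 'ROWS' [OPENING] [FORCE]. ROWS is JSON, a list of rows, each an object of numbers: "tx", "ty", "tz": the shift along the tool's x, y, z in mm; "roll": the turn about the tool's z in rad. A call has 1 to 12 rows; each row shifts and turns the commanded pose from where the row before left it, along the tool's axes as they then stand; what a row does not reach is not made up. A row lasts 1/12 s, in which the tool goes at most 41.7 mm and 7.16 degrees, less where a joint would pass 70% of its speed; a pose out of reach is approached as far as the arm can. A call with a gripper value outside its range is refused whole. OPENING is the finger opening in mm, from 0 to 85.4, set as the call begins (- or left out, the last holds). The fingers move at their own pace and stop on an object; FORCE is the grip in N (left out, the last holds). Time passes only in rows, so rows that do not move let the fingers close. It gives the time, the measured TCP pose, the force, the opening and the grip force at its end, in the units of the state.
- ctrl.get_obs(): the state, without advancing time (a new reading comes with each control period).
- optics.get_image(name): name is "side" or "top"; returns (picture, depth): 400x640x3 uint8, red, green, blue; 400x640 float32, m along the optical axis (not along the pixel's ray), 0 where there is no reading.
- optics.camera_params(name): a dict with "mtx" (3x3 intrinsics, pixels), "extrinsics" (4x4, takes a point from camera to world coordinates). Camera axes: x right, y down, z forward; pixel columns grow to the right and rows downward; lengths in m; the calibration is good to about 2 mm. A picture is of the moment at which its call begins. camera_params takes no time and is no camera call.
- ctrl.finish_job(): hands the job in; it is judged then, once.
The state is a dict: "t": time; "q": joint angles; "dq": joint speeds; "effort": joint torques, N m; "tool_pos": TCP position; "tool_rot": TCP orientation; "contact_force": force on the tool from outside, world axes, zero at the start; "wrist_torque": the same for the moment, N m; "opening": finger opening in m; "grip_force": force on a finger pad.
Only numpy, scipy, OpenCV 4.12 (cv2) and the standard library are available. Lean on these libraries where they do the work, as an engineer would, in place of code of your own. Each camera call takes 0.05 s, during which the arm holds its last target. There are 200 camera calls.

TASK

I am about to screw the blue front onto this little spice drawer from inside and need a third hand. First slide the drawer box straight back across the counter until its back sits square against the wooden stop batten; then fit the front onto the box's two dowels, right home, and keep pressing it straight against the box and batten with a steady 12 newtons. Do not ram it or disturb the other things, and finish while still pressing: do not let go.

Things in the scene. Friction and masses are not known exactly. Their poses are not given: they have to be found in the camera images.
- drawer_box: loose pale wooden drawer box without front, 0.35 to 0.65 kg, 140 deep (x) x 200 wide (y) x 70 high, open at top and front; sides and back 14 thick, back 50 high, bottom panel's top 12 up. Origin: centre of underside. x runs from the open front to the back: back's outer face at x +70, inner face +56, front ends of the sides -70. Slides with 2 to 5 N; push low, it can tip
- dowel (a point): on the box: where the left (+y) wooden dowel leaves the front end of the side, x -70, y +93, 40 above the counter; its twin is at y -93. Dowels: diameter 8, tapered tip, stick out 11 towards -x. Axes as the box's
- drawer_front: loose blue board, 0.2 to 0.3 kg, 18 thick (x) x 230 wide (y) x 100 high, standing on its lower edge. Origin: centre of underside; -x is the outer face (small knob hole), +x the back. Grip from above across the 18 mm at the middle of the top edge (one finger then stands in the open box). Home: back on the box's front ends, origin at x -79, y 0, z 0 in the box's frame
- hole (a point): on the front: mouth of the left (+y) blind dowel hole in the back, x +9, y +93, 40 above the lower edge; its twin is at y -93. Diameter 10.5, chamfered, 13.5 deep. Holes meet dowels when front and box both stand on the counter. Axes as the front's
- stop_batten: brown wooden batten 30 (x) x 320 (y) x 40 high, fixed to the counter by two black suction feet with red levers behind it. Origin: centre of underside; x points away from the drawer. The drawer's back goes against its front face (x -15): box origin then at x -85 in this frame, within 70 of its middle sideways, axes parallel
- mug: white mug, 92 wide, 95 high; stands apart and stays there. Origin: centre of its underside
- screwdriver: screwdriver lying on the counter, stays there. Origin: under its middle
- brass_knob: small brass drawer knob standing on its head, 26 wide, 22 high, stays there. Origin: centre of its underside

How it is judged:
On the way, in this order (a step that is already met when the one before it is completed fails the run):
1. the drawer box stands with its back square against the stop batten (x of drawer_box in the frame of stop_batten between -0.089 and -0.081 m and y of drawer_box in the frame of stop_batten between -0.07 and 0.07 m and angle between the x axis of drawer_box and the x axis of stop_batten, either way round below 0.03 rad and angle between drawer_box's own z axis and vertical below 0.04 rad), for 0.2 s.
2. the front sits right home on the dowels and is pressed with 6 to 18 N against the box, which bears on the batten (all of step 1 and x of drawer_front in the frame of drawer_box between -0.082 and -0.076 m and y of drawer_front in the frame of drawer_box between -0.004 and 0.004 m and z of drawer_front in the frame of drawer_box between -0.004 and 0.004 m and angle between the x axis of drawer_front and the x axis of drawer_box, either way round below 0.035 rad and angle between drawer_front's own z axis and vertical below 0.04 rad and contact force between drawer_front and drawer_box between 6 and 18 N and contact force between drawer_box and stop_batten above 2.5 N and contact force between the fingers and drawer_front above 2 N), for 0.5 s.
At the end, for the whole second after the job is handed in: Still pressing at the end: front on both dowels within 3 mm of home (4 mm sideways and in height), square within 0.035 rad, upright, at rest, fingers on it, 6 to 18 N on the box; box within 4 mm of the batten, square within 0.03 rad, at most 70 mm off its middle, bearing on it with over 2.5 N (all of step 2 and linear speed of each of drawer_front, drawer_box below 0.01 m/s); the arm keeps its last pose, push and grip.
It fails at once if the front is rammed against the box (over 50 N) (contact force between drawer_front and drawer_box above 50 N).
It fails at once if another thing on the counter is disturbed (moved over 30 mm) (distance of any of mug, screwdriver, brass_knob from where it was at the start of the episode above 0.03 m).
It also fails if it takes over 72 s, if anything falls off the work surface, if the arm or the gripper's body presses on something with over 40 N, if the wrist force passes 120 N, or if a joint passes its speed limit or range.

## Working session

There is one attempt and no reset: what is moved stays moved. The work goes in short steps, Python scripts to look and compute and a shell command to move; the robot and the scene stay as the last step left them, time stands still between calls to the robot, and variables do not carry over. Pictures are saved under pics/ and viewed, at most 10 in all, crops included, and the job is handed in when it is done.

```bash
ls; mkdir -p pics
python3 - <<'E'
from station import ctrl, optics
import cv2,numpy as np
print({k:np.round(v,3).tolist() for k,v in ctrl.get_obs().items()})
for n in("top","side"):
    im,d=optics.get_image(n); cv2.imwrite(f"pics/{n}0.png",im[:,:,::-1]); np.savez(f"pics/{n}0.npz",im=im,d=d)
    p=optics.camera_params(n); print(n,np.round(p["mtx"],1).tolist(),np.round(p["extrinsics"],3).tolist())
E
```

```text
pics
{'t': 0.0, 'q': [1.11, 0.053, 1.614, 0.0, 1.476, -0.119], 'dq': [-0.0, -0.002, -0.001, -0.002, 0.0, -0.0], 'effort': [-0.0, -39.369, -37.017, -0.0, 0.007, -0.0], 'tool_pos': [0.209, 0.588, 0.23], 'tool_rot': [-0.534, -3.095, 0.003], 'contact_force': [0.126, 0.326, -0.016], 'wrist_torque': [0.001, 0.079, 0.037], 'grip_force': 0.0, 'opening': 0.085}
top [[403.1, 0.0, 320.3], [0.0, 403.1, 196.6], [0.0, 0.0, 1.0]] [[0.119, -0.971, 0.207, 0.305], [-0.993, -0.116, 0.027, 0.062], [-0.002, -0.209, -0.978, 1.157], [0.0, 0.0, 0.0, 1.0]]
side [[377.3, 0.0, 324.4], [0.0, 377.3, 193.5], [0.0, 0.0, 1.0]] [[0.988, -0.106, 0.11, 0.454], [-0.152, -0.759, 0.633, -0.45], [0.017, -0.642, -0.766, 0.717], [0.0, 0.0, 0.0, 1.0]]
```

View pics/top0.png

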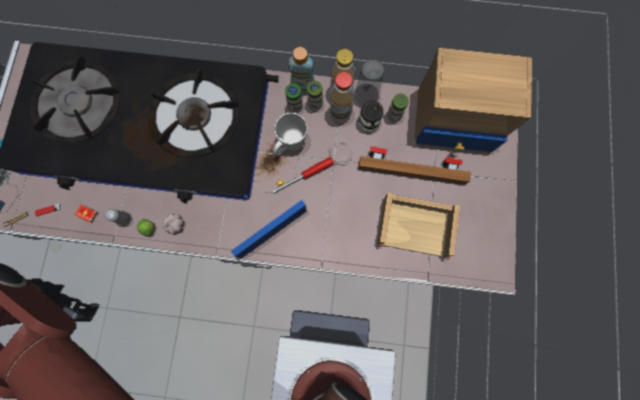

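View pics/side0.png

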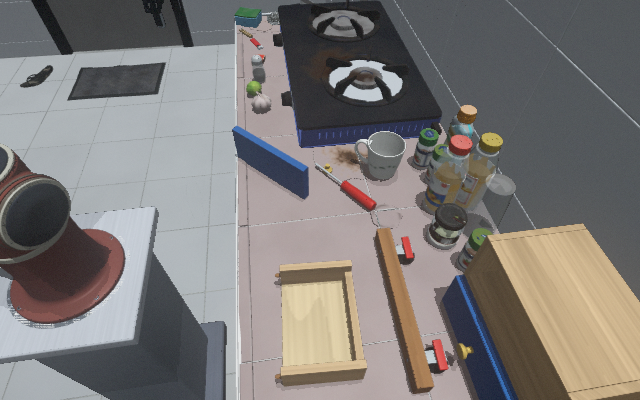

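The top view shows the box at about (418,227) with its open front towards the robot, the batten at (414,170), the blue front at (270,230) turned about 35°, and the screwdriver at (305,175) next to it. The side view agrees: box (320,320), batten (403,310), front (270,160). Next I'll measure them from both views.

```bash
cat > h.py <<'E'
from station import ctrl, optics
import cv2,numpy as np
def cloud(n,save=None):
    im,d=optics.get_image(n)
    if save: cv2.imwrite(f"pics/{save}.png",im[:,:,::-1])
    p=optics.camera_params(n);K=p["mtx"];E=np.array(p["extrinsics"])
    v,u=np.mgrid[:400,:640]
    c=np.stack([(u-K[0][2])/K[0][0]*d,(v-K[1][2])/K[1][1]*d,d],-1)
    P=c@E[:3,:3].T+E[:3,3]; P[d==0]=np.nan
    return im,cv2.cvtColor(im,cv2.COLOR_RGB2HSV),P
def rect(m,P):
    """min-area rectangle of mask m (largest blob) in world xy"""
    k,l,s,_=cv2.connectedComponentsWithStats(m.astype(np.uint8)); 
    if k<2: return None
    m=l==1+s[1:,4].argmax(); q=P[m]
    r=cv2.minAreaRect((q[:,:2]*1000).astype(np.float32)); b=cv2.boxPoints(r)
    i=0 if np.linalg.norm(b[1]-b[0])>np.linalg.norm(b[2]-b[1]) else 1
    e=b[i+1]-b[i]; a=np.degrees(np.arctan2(e[1],e[0]))%180
    # robust axis by line fit too
    f=cv2.fitLine((q[:,:2]*1000).astype(np.float32),cv2.DIST_HUBER,0,.01,.01).ravel()
    return dict(n=int(m.sum()),c=np.round(r[0],1).tolist(),size=np.round(sorted(r[1]),1).tolist(),ang=round(float(a),2),
      fit=round(float(np.degrees(np.arctan2(f[1],f[0]))%180),2),mean=np.round(q.mean(0)*1000,1).tolist(),zmax=round(float(np.percentile(q[:,2],90)*1000),1))
def win(P,x0,x1,y0,y1,z0,z1):
    with np.errstate(invalid='ignore'):
        return (P[...,0]>x0)&(P[...,0]<x1)&(P[...,1]>y0)&(P[...,1]<y1)&(P[...,2]>z0)&(P[...,2]<z1)
def measure(tag=None):
    for n in("top","side"):
        im,H,P=cloud(n,tag and tag+n)
        print(n)
        g=win(P,.2,.9,-.5,.1,-.01,.005); print(' counter z',np.nanmedian(P[g][:,2]).round(4))
        brown=(H[...,0]<20)&(H[...,1]>90)
        print(' batten',rect(brown&win(P,.3,.9,-.6,.1,.033,.047)&(P[...,1]>-.5),P))
        print(' boxrim',rect(win(P,.25,.7,-.45,.0,.063,.078)&(H[...,0]<25),P))
        print(' box45+',rect(win(P,.25,.7,-.45,.0,.043,.078)&(H[...,0]<25),P))
        blue=(H[...,0]>100)&(H[...,0]<130)&(H[...,1]>120)
        print(' front',rect(blue&win(P,.2,.8,-.3,.5,.09,.11),P), rect(blue&win(P,.2,.8,-.3,.5,.01,.12),P))
E
python3 - <<'E'
from h import *
measure()
E
```

```text
top
 counter z 0.0015
 batten {'n': 1124, 'c': [656.2, -166.1], 'size': [31.8, 318.4], 'ang': 88.18, 'fit': 88.17, 'mean': [654.6, -166.6, 40.8], 'zmax': 43.8}
 boxrim {'n': 308, 'c': [488.8, -278.8], 'size': [16.0, 140.9], 'ang': 176.3, 'fit': 176.45, 'mean': [487.0, -277.7, 70.5], 'zmax': 73.5}
 box45+ {'n': 1085, 'c': [490.3, -186.1], 'size': [150.4, 201.2], 'ang': 86.14, 'fit': 83.48, 'mean': [510.7, -193.8, 61.8], 'zmax': 72.8}
 front {'n': 604, 'c': [430.0, 217.5], 'size': [17.8, 226.1], 'ang': 133.52, 'fit': 133.4, 'mean': [428.3, 218.2, 100.5], 'zmax': 103.6} {'n': 908, 'c': [429.9, 217.4], 'size': [17.9, 226.1], 'ang': 133.47, 'fit': 133.36, 'mean': [426.7, 216.3, 87.0], 'zmax': 103.1}
side
 counter z 0.0013
 batten {'n': 2576, 'c': [657.2, -165.8], 'size': [30.1, 319.4], 'ang': 88.19, 'fit': 88.21, 'mean': [655.8, -189.0, 40.6], 'zmax': 42.2}
 boxrim {'n': 888, 'c': [490.6, -277.3], 'size': [15.1, 138.8], 'ang': 176.23, 'fit': 176.31, 'mean': [489.9, -278.3, 70.0], 'zmax': 71.8}
 box45+ {'n': 2854, 'c': [491.4, -184.2], 'size': [150.1, 201.6], 'ang': 86.06, 'fit': 83.45, 'mean': [509.6, -196.6, 61.0], 'zmax': 71.3}
 front {'n': 512, 'c': [432.2, 218.5], 'size': [19.1, 231.1], 'ang': 133.44, 'fit': 133.33, 'mean': [436.0, 213.7, 100.9], 'zmax': 102.3} {'n': 512, 'c': [432.2, 218.5], 'size': [19.1, 231.1], 'ang': 133.44, 'fit': 133.33, 'mean': [436.0, 213.7, 100.9], 'zmax': 102.3}
```

```bash
cat >> h.py <<'E'
from scipy.spatial.transform import Rotation as Rn
def plan(x,y,z,ang):
    """rolls first, then shifts: from present pose to TCP (mm) with tool y at ang deg (mod 180)"""
    o=ctrl.get_obs(); R=Rn.from_rotvec(o["tool_rot"]).as_matrix(); p=np.array(o["tool_pos"])*1000
    a=np.degrees(np.arctan2(R[1,1],R[0,1])); d=(ang-a+90)%180-90
    R2=R@Rn.from_rotvec([0,0,-np.radians(d)]).as_matrix()
    print('at',p.round(1),'yang',round(a,2),'tilt',np.round(R[:2,2],4),'roll',round(-np.radians(d),4),'shift',(R2.T@(np.array([x,y,z])-p)).round(1),'F',np.round(o["contact_force"],1),'q6',round(o["q"][5],2),'t',round(o["t"],2))
E
python3 - <<'E'
from h import *
im=cv2.imread('pics/side0.png')[115:205,220:330]
im2=cv2.imread('pics/top0.png')[190:265,220:315]
cv2.imwrite('pics/crop1.png',np.vstack([cv2.resize(im,(660,330),interpolation=3),cv2.resize(im2,(660,260),interpolation=3)]))
plan(520.7,-186.8,230,88.2)
E
python3 -m handwheel '[{"roll":-0.104},{"roll":-0.104},{"roll":-0.103}]'
```

```text
at [209.3 588.5 230.5] yang 70.42 tilt [-0.0006 -0.0011] roll -0.3104 shift [-335.6 -765.1    1.2] F [-0.1 -0.   0.1] q6 -0.12 t 0.2$[0]: bad value
```

View pics/crop1.png

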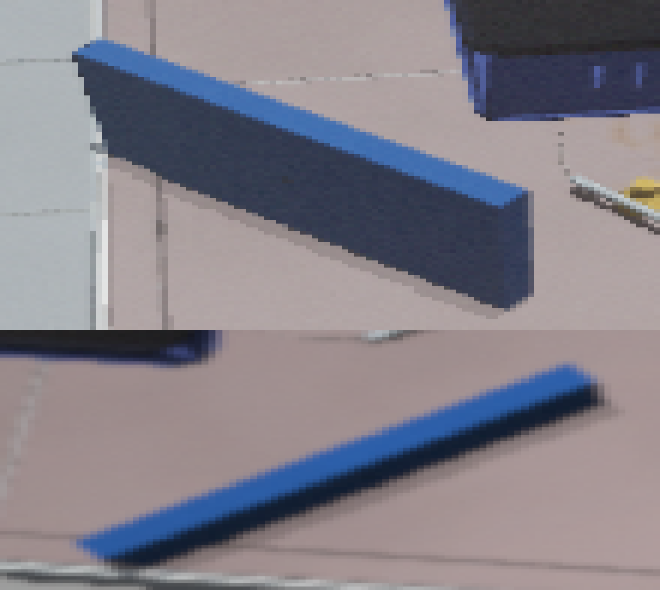

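The crop shows the visible, robot-side face in shadow. No dowel holes stand out on it, so I'll boost the contrast to see which face it is.

```bash
python3 - <<'E'
from h import *
ims=[optics.get_image("side")[0].astype(float) for _ in range(8)]
m=np.mean(ims,0)[120:200,225:315,::-1]
m=np.clip((m-15)*2.6,0,255).astype(np.uint8)
cv2.imwrite('pics/crop2.png',cv2.resize(m,(675,600),interpolation=2))
E
python3 -m handwheel '[{"tx":0,"ty":0,"tz":0,"roll":-0.104},{"tx":0,"ty":0,"tz":0,"roll":-0.104},{"tx":0,"ty":0,"tz":0,"roll":-0.103}]'
```

```text
t: 0.85
tool_pos: [0.2095, 0.5888, 0.2314]
tool_rot: [0.04, 3.141, 0.0]
contact_force: [0.3, 0.3, -0.8]
opening: 0.0853
grip_force: 0.0
```

View pics/crop2.png

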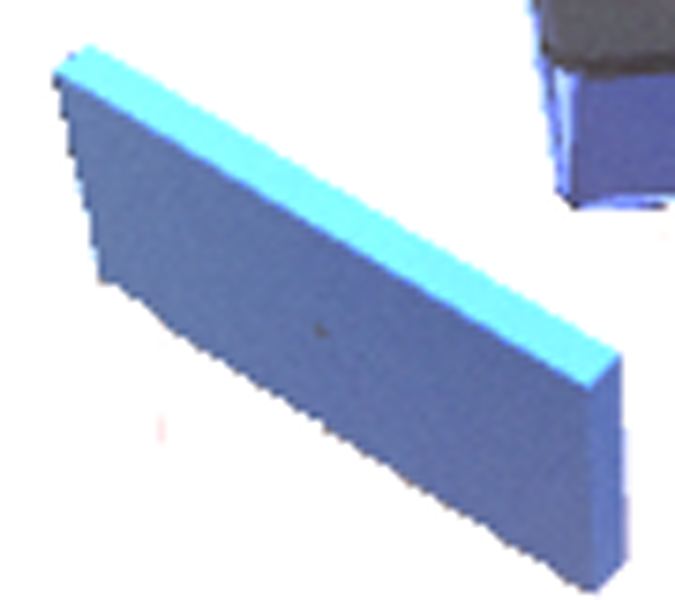

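The enhanced crop shows a single small knob hole at the centre (320,330), so the robot-side face is the outer one. The front therefore has a yaw of about +43.4° and must turn about 45° clockwise. Now I'll move above the inside of the box.

```bash
python3 -m handwheel '[{"tx":-8,"ty":-17,"tz":0,"roll":0},{"tx":-15,"ty":-35,"tz":0,"roll":0},{"tx":-15,"ty":-35,"tz":0,"roll":0},{"tx":-15,"ty":-35,"tz":0,"roll":0},{"tx":-15,"ty":-35,"tz":0,"roll":0},{"tx":-15,"ty":-35,"tz":0,"roll":0},{"tx":-15,"ty":-35,"tz":0,"roll":0},{"tx":-15,"ty":-35,"tz":0,"roll":0},{"tx":-15,"ty":-35,"tz":0,"roll":0},{"tx":-15,"ty":-35,"tz":0,"roll":0},{"tx":-15,"ty":-35,"tz":0,"roll":0},{"tx":-15,"ty":-35,"tz":0,"roll":0}]'
python3 -m handwheel '[{"tx":-15,"ty":-35,"tz":0,"roll":0},{"tx":-15,"ty":-35,"tz":0,"roll":0},{"tx":-15,"ty":-35,"tz":0,"roll":0},{"tx":-15,"ty":-35,"tz":0,"roll":0},{"tx":-15,"ty":-35,"tz":0,"roll":0},{"tx":-15,"ty":-35,"tz":0,"roll":0},{"tx":-15,"ty":-35,"tz":0,"roll":0},{"tx":-15,"ty":-35,"tz":0,"roll":0},{"tx":-15,"ty":-35,"tz":0,"roll":0},{"tx":-15,"ty":-35,"tz":0,"roll":0},{"tx":-8,"ty":-20,"tz":0,"roll":0},{"tx":0,"ty":0,"tz":0,"roll":0}]'
python3 -c "
from h import *
plan(520.7,-186.8,16,88.2)"
```

```text
t: 1.85
tool_pos: [0.3703, 0.18, 0.2317]
tool_rot: [0.048, 3.14, 0.001]
contact_force: [0.0, 0.0, 0.7]
opening: 0.0855
grip_force: 0.0
t: 2.85
tool_pos: [0.5172, -0.1968, 0.2312]
tool_rot: [0.055, 3.141, -0.002]
contact_force: [-0.4, 0.1, 0.3]
opening: 0.085
grip_force: 0.0
at [ 517.2 -196.8  231.2] yang 87.99 tilt [ 0.     -0.0012] roll -0.0036 shift [ -3.1  10.4 215.2] F [-0.4  0.1  0.3] q6 -2.03 t 2.85
```

```bash
python3 -m handwheel '[{"tx":-3,"ty":10,"tz":25,"roll":0},{"tx":0,"ty":0,"tz":35,"roll":0},{"tx":0,"ty":0,"tz":35,"roll":0},{"tx":0,"ty":0,"tz":35,"roll":0},{"tx":0,"ty":0,"tz":30,"roll":0},{"tx":0,"ty":0,"tz":25,"roll":0},{"tx":0,"ty":0,"tz":15,"roll":0},{"tx":0,"ty":0,"tz":8,"roll":0},{"tx":0,"ty":0,"tz":5,"roll":0},{"tx":0,"ty":0,"tz":0,"roll":0}]'
python3 -c "
from h import *
cloud('side','s3')
plan(615.8,-189,16,88.2)"
```

```text
t: 3.68
tool_pos: [0.5197, -0.1826, 0.018]
tool_rot: [-0.048, -3.141, -0.001]
contact_force: [0.6, -0.4, -0.0]
opening: 0.0853
grip_force: 0.0
at [ 520.3 -183.    19. ] yang 88.25 tilt [ 0.0009 -0.0004] roll 0.0009 shift [-95.6  -3.    3.1] F [ 0.3 -0.1  0.5] q6 -2.01 t 3.73
```

View pics/s3.png

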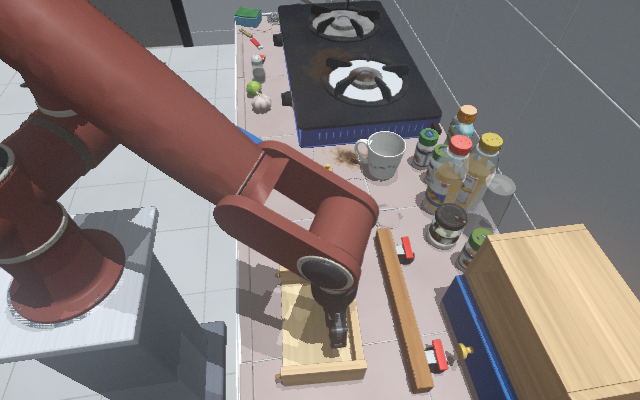

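The gripper is inside the box at (338,325), with both fingers clear of the sides and just short of the back. Next I'll push the box back.

```bash
python3 -m handwheel '[{"tx":-4,"ty":0,"tz":4,"roll":0},{"tx":-6,"ty":0,"tz":0,"roll":0},{"tx":-5,"ty":0,"tz":0,"roll":0},{"tx":-5,"ty":0,"tz":0,"roll":0},{"tx":-5,"ty":0,"tz":0,"roll":0},{"tx":-5,"ty":0,"tz":0,"roll":0},{"tx":-5,"ty":0,"tz":0,"roll":0},{"tx":-5,"ty":0,"tz":0,"roll":0},{"tx":-5,"ty":0,"tz":0,"roll":0},{"tx":-5,"ty":0,"tz":0,"roll":0},{"tx":-5,"ty":0,"tz":0,"roll":0},{"tx":-5,"ty":0,"tz":0,"roll":0}]'
python3 -m handwheel '[{"tx":-5,"ty":0,"tz":0,"roll":0},{"tx":-5,"ty":0,"tz":0,"roll":0},{"tx":-5,"ty":0,"tz":0,"roll":0},{"tx":-5,"ty":0,"tz":0,"roll":0},{"tx":-3,"ty":0,"tz":0,"roll":0},{"tx":0,"ty":0,"tz":0,"roll":0}]'
python3 -c "
from h import *
plan(615.8,-189,16,88.2)
measure()"
```

```text
t: 4.73
tool_pos: [0.5803, -0.1849, 0.0142]
tool_rot: [-0.048, -3.141, -0.0]
contact_force: [-3.2, -0.6, 2.1]
opening: 0.0858
grip_force: 1.8
t: 5.23
tool_pos: [0.6039, -0.1857, 0.0143]
tool_rot: [0.048, 3.14, -0.0]
contact_force: [0.3, 0.3, -0.4]
opening: 0.0855
grip_force: 0.0
at [ 603.9 -185.7   14.3] yang 88.24 tilt [ 0.0017 -0.0002] roll 0.0007 shift [-12.   -2.9  -1.6] F [ 0.3  0.3 -0.4] q6 -1.96 t 5.23
top
 counter z 0.0015
 batten {'n': 528, 'c': [658.7, -86.4], 'size': [31.0, 158.6], 'ang': 88.66, 'fit': 89.05, 'mean': [657.6, -83.5, 41.0], 'zmax': 44.0}
 boxrim {'n': 272, 'c': [560.5, -96.4], 'size': [14.6, 139.7], 'ang': 178.34, 'fit': 178.35, 'mean': [559.4, -96.1, 70.6], 'zmax': 73.8}
 box45+ {'n': 342, 'c': [558.3, -96.3], 'size': [24.3, 147.9], 'ang': 173.8, 'fit': 177.69, 'mean': [560.0, -95.9, 66.7], 'zmax': 73.5}
 front {'n': 598, 'c': [430.2, 217.4], 'size': [17.9, 226.6], 'ang': 133.48, 'fit': 133.31, 'mean': [428.6, 217.9, 100.6], 'zmax': 103.6} {'n': 908, 'c': [430.0, 217.3], 'size': [18.2, 226.5], 'ang': 133.32, 'fit': 133.34, 'mean': [426.5, 216.5, 86.8], 'zmax': 103.1}
side
 counter z 0.0012
 batten {'n': 1548, 'c': [654.7, -240.6], 'size': [29.7, 169.5], 'ang': 88.1, 'fit': 87.06, 'mean': [653.8, -253.6, 40.5], 'zmax': 42.1}
 boxrim {'n': 876, 'c': [556.5, -280.9], 'size': [15.4, 139.7], 'ang': 178.64, 'fit': 178.2, 'mean': [556.0, -281.9, 70.1], 'zmax': 72.0}
 box45+ {'n': 1283, 'c': [556.6, -281.1], 'size': [46.2, 155.1], 'ang': 12.32, 'fit': 0.36, 'mean': [560.6, -280.8, 64.2], 'zmax': 71.7}
 front {'n': 452, 'c': [750.3, -234.9], 'size': [11.7, 129.8], 'ang': 90.39, 'fit': 90.64, 'mean': [749.9, -241.5, 106.7], 'zmax': 108.1} {'n': 453, 'c': [750.3, -234.9], 'size': [11.7, 129.8], 'ang': 90.39, 'fit': 90.68, 'mean': [749.9, -241.4, 106.8], 'zmax': 108.1}
```

```bash
python3 -m handwheel '[{"tx":-3,"ty":0,"tz":0,"roll":0},{"tx":-3,"ty":0,"tz":0,"roll":0},{"tx":-2,"ty":0,"tz":0,"roll":0},{"tx":-2,"ty":0,"tz":0,"roll":0},{"tx":-1,"ty":0,"tz":0,"roll":0}]'
python3 -m handwheel '[{"tx":-0.7,"ty":0,"tz":0,"roll":0},{"tx":-0.6,"ty":0,"tz":0,"roll":0}]'
python3 -m handwheel '[{"tx":-0.6,"ty":0,"tz":0,"roll":0},{"tx":-0.6,"ty":0,"tz":0,"roll":0}]'
```

```text
t: 5.75
tool_pos: [0.6139, -0.186, 0.0141]
tool_rot: [-0.048, -3.141, -0.0]
contact_force: [-3.7, -0.2, -0.5]
opening: 0.0853
grip_force: 1.5
t: 5.92
tool_pos: [0.615, -0.186, 0.0142]
tool_rot: [-0.048, -3.141, -0.0]
contact_force: [-3.1, 0.2, 0.1]
opening: 0.0852
grip_force: 1.4
t: 6.08
tool_pos: [0.6162, -0.186, 0.0142]
tool_rot: [-0.048, -3.141, -0.0]
contact_force: [-2.7, -0.2, -0.2]
opening: 0.085
grip_force: 1.3
```

```bash
python3 -m handwheel '[{"tx":-0.7,"ty":0,"tz":0,"roll":0},{"tx":-0.7,"ty":0,"tz":0,"roll":0}]' | grep -E 'pos|contact'
python3 -m handwheel '[{"tx":-0.7,"ty":0,"tz":0,"roll":0},{"tx":-0.7,"ty":0,"tz":0,"roll":0}]'| grep -E 'pos|contact'
python3 -m handwheel '[{"tx":-0.7,"ty":0,"tz":0,"roll":0},{"tx":0,"ty":0,"tz":0,"roll":0}]'| grep -E 'pos|contact'
```

```text
tool_pos: [0.6165, -0.186, 0.0142]
contact_force: [-8.7, 0.4, 6.2]
tool_pos: [0.6164, -0.186, 0.0142]
contact_force: [-15.5, 1.8, 10.0]
tool_pos: [0.6164, -0.186, 0.0142]
contact_force: [-16.4, 1.4, 10.9]
```

```bash
python3 -m handwheel '[{"tx":1.5,"ty":0,"tz":0,"roll":0},{"tx":3,"ty":0,"tz":0,"roll":0},{"tx":10,"ty":0,"tz":0,"roll":0},{"tx":10,"ty":0,"tz":-15,"roll":0},{"tx":10,"ty":0,"tz":-30,"roll":0},{"tx":10,"ty":0,"tz":-35,"roll":0},{"tx":0,"ty":10,"tz":-35,"roll":0.06},{"tx":0,"ty":25,"tz":-35,"roll":0.12},{"tx":0,"ty":30,"tz":-20,"roll":0.12},{"tx":0,"ty":30,"tz":0,"roll":0.12},{"tx":0,"ty":30,"tz":0,"roll":0.12},{"tx":0,"ty":30,"tz":0,"roll":0.12}]' 50
python3 -c "
from h import *
plan(430.8,218,190,43.4)"
```

```text
t: 7.58
tool_pos: [0.6237, -0.0392, 0.1847]
tool_rot: [1.071, 2.95, 0.002]
contact_force: [0.3, -0.1, -1.4]
opening: 0.0501
grip_force: 0.0
at [623.7 -39.2 184.7] yang 50.09 tilt [ 0.0034 -0.0001] roll 0.1168 shift [319.3  36.6  -6. ] F [ 0.3 -0.1 -1.4] q6 -1.06 t 7.58
```

```bash
python3 -m handwheel '[{"tx":0,"ty":0,"tz":0,"roll":0.117},{"tx":20,"ty":3,"tz":0,"roll":0},{"tx":35,"ty":4,"tz":0,"roll":0},{"tx":35,"ty":4,"tz":0,"roll":0},{"tx":35,"ty":4,"tz":0,"roll":0},{"tx":35,"ty":4,"tz":0,"roll":0},{"tx":35,"ty":4,"tz":0,"roll":0},{"tx":35,"ty":4,"tz":0,"roll":0},{"tx":35,"ty":4,"tz":0,"roll":0},{"tx":35,"ty":4,"tz":0,"roll":0},{"tx":19,"ty":2,"tz":0,"roll":0},{"tx":0,"ty":0,"tz":0,"roll":0}]' 50 | head -2
python3 -c "
from h import *
plan(431,218,190,43.4)
measure()
"
```

```text
t: 8.58
tool_pos: [0.4273, 0.2179, 0.1833]
at [427.3 217.9 183.3] yang 43.99 tilt [0.0009 0.0019] roll 0.0102 shift [-2.5  2.7 -6.7] F [ 0.5 -0.5  0.1] q6 -0.45 t 8.58
top
 counter z 0.0015
 batten {'n': 968, 'c': [653.0, -166.3], 'size': [37.3, 318.5], 'ang': 87.69, 'fit': 88.73, 'mean': [656.5, -161.4, 41.0], 'zmax': 43.8}
 boxrim {'n': 290, 'c': [567.8, -282.3], 'size': [16.3, 140.1], 'ang': 178.37, 'fit': 178.37, 'mean': [566.7, -281.8, 70.6], 'zmax': 73.1}
 box45+ {'n': 1125, 'c': [576.0, -187.2], 'size': [173.0, 207.0], 'ang': 88.33, 'fit': 81.25, 'mean': [590.5, -194.7, 60.4], 'zmax': 72.5}
 front {'n': 328, 'c': [750.4, -234.6], 'size': [16.8, 130.7], 'ang': 89.89, 'fit': 89.79, 'mean': [748.6, -235.1, 104.1], 'zmax': 108.7} {'n': 753, 'c': [750.4, -234.6], 'size': [16.9, 130.8], 'ang': 89.88, 'fit': 89.88, 'mean': [746.4, -229.9, 78.2], 'zmax': 108.2}
side
 counter z 0.0012
 batten {'n': 2306, 'c': [657.3, -165.6], 'size': [30.8, 319.9], 'ang': 88.01, 'fit': 88.2, 'mean': [657.2, -189.0, 40.7], 'zmax': 42.3}
 boxrim {'n': 866, 'c': [569.1, -281.4], 'size': [15.3, 140.1], 'ang': 178.06, 'fit': 178.03, 'mean': [568.3, -282.1, 70.1], 'zmax': 72.1}
 box45+ {'n': 2815, 'c': [572.2, -184.4], 'size': [159.4, 209.1], 'ang': 87.99, 'fit': 85.16, 'mean': [585.9, -200.0, 61.0], 'zmax': 71.4}
 front {'n': 456, 'c': [750.5, -234.9], 'size': [12.0, 129.6], 'ang': 90.0, 'fit': 90.66, 'mean': [749.9, -242.0, 106.7], 'zmax': 108.0} {'n': 458, 'c': [750.5, -234.9], 'size': [12.0, 129.6], 'ang': 90.0, 'fit': 90.65, 'mean': [749.9, -242.0, 106.7], 'zmax': 108.1}
```

```bash
python3 -m handwheel '[{"tx":-2.5,"ty":2.7,"tz":10,"roll":0.01},{"tx":0,"ty":0,"tz":25,"roll":0},{"tx":0,"ty":0,"tz":25,"roll":0},{"tx":0,"ty":0,"tz":25,"roll":0},{"tx":0,"ty":0,"tz":25,"roll":0},{"tx":0,"ty":0,"tz":15,"roll":0},{"tx":0,"ty":0,"tz":8,"roll":0},{"tx":0,"ty":0,"tz":0,"roll":0}]' 50 
python3 -c "
from h import *
plan(431,218,50,43.4)"
python3 -m handwheel '[{"tx":0,"ty":0,"tz":0,"roll":0},{"tx":0,"ty":0,"tz":0,"roll":0},{"tx":0,"ty":0,"tz":0,"roll":0},{"tx":0,"ty":0,"tz":0,"roll":0},{"tx":0,"ty":0,"tz":0,"roll":0},{"tx":0,"ty":0,"tz":0,"roll":0},{"tx":0,"ty":0,"tz":0,"roll":0},{"tx":0,"ty":0,"tz":0,"roll":0}]' 10 50
python3 -c "
from h import *
plan(431,218,50,43.4)
cloud('side','s5')"
```

```text
t: 9.35
tool_pos: [0.432, 0.2139, 0.0474]
tool_rot: [-1.251, -2.878, 0.005]
contact_force: [-0.6, 0.0, -0.1]
opening: 0.0499
grip_force: 0.0
at [432.  213.9  47.4] yang 43.02 tilt [-0.0046 -0.0016] roll -0.0066 shift [ 3.6  2.1 -2.6] F [-0.6  0.  -0.1] q6 -0.45 t 9.35
t: 10.02
tool_pos: [0.4345, 0.2157, 0.0518]
tool_rot: [1.248, 2.88, 0.003]
contact_force: [1.3, -1.7, 6.4]
opening: 0.0171
grip_force: 49.9
at [434.5 215.7  51.8] yang 43.15 tilt [0.0032 0.0004] roll -0.0044 shift [ 4.1 -1.   1.8] F [ 1.3 -1.7  6.4] q6 -0.45 t 10.02
```

View pics/s5.png

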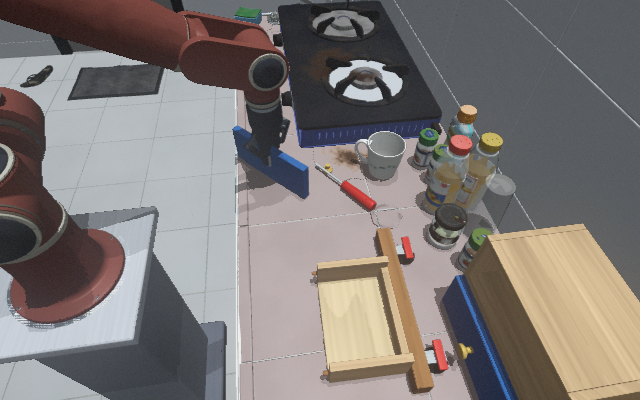

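The front is gripped at its middle; around (268,160) it still stands square. The box is against the batten, with dowels visible at (316,275) and (323,375). Next I'll lift, turn and carry.

```bash
python3 -m handwheel '[{"tx":0,"ty":0,"tz":-3,"roll":0},{"tx":0,"ty":0,"tz":-10,"roll":0},{"tx":0,"ty":0,"tz":-20,"roll":0},{"tx":0,"ty":0,"tz":-20,"roll":0.06},{"tx":0,"ty":0,"tz":-10,"roll":0.11},{"tx":0,"ty":0,"tz":0,"roll":0.11},{"tx":0,"ty":0,"tz":0,"roll":0.11},{"tx":0,"ty":0,"tz":0,"roll":0.11},{"tx":0,"ty":0,"tz":0,"roll":0.11},{"tx":0,"ty":0,"tz":0,"roll":0.11},{"tx":0,"ty":0,"tz":0,"roll":0.065},{"tx":0,"ty":0,"tz":0,"roll":0}]'
python3 -c "
from h import *
plan(452.4,-189.3,112,-1.8)"
```

```text
t: 11.07
tool_pos: [0.4321, 0.2154, 0.1127]
tool_rot: [-2.257, -2.184, 0.002]
contact_force: [0.6, 0.7, -2.1]
opening: 0.0174
grip_force: 49.1
at [432.1 215.4 112.7] yang -1.87 tilt [-0.0019 -0.0003] roll -0.0013 shift [-403.9   33.     0.8] F [ 0.6  0.7 -2.1] q6 0.34 t 11.07
```

```bash
python3 -m handwheel '[{"tx":-15,"ty":1,"tz":0,"roll":0},{"tx":-25,"ty":2,"tz":0,"roll":0},{"tx":-30,"ty":2,"tz":0,"roll":0},{"tx":-30,"ty":2,"tz":0,"roll":0},{"tx":-30,"ty":2,"tz":0,"roll":0},{"tx":-30,"ty":2,"tz":0,"roll":0},{"tx":-30,"ty":2,"tz":0,"roll":0},{"tx":-30,"ty":2,"tz":0,"roll":0},{"tx":-30,"ty":2,"tz":0,"roll":0},{"tx":-30,"ty":2,"tz":0,"roll":0},{"tx":-30,"ty":2,"tz":0,"roll":0},{"tx":-30,"ty":2,"tz":0,"roll":0}]' | head -2
python3 -m handwheel '[{"tx":-30,"ty":3,"tz":0,"roll":0},{"tx":-25,"ty":3,"tz":0,"roll":0},{"tx":-20,"ty":3,"tz":0,"roll":0},{"tx":-14,"ty":1,"tz":0,"roll":0},{"tx":-5,"ty":0,"tz":0,"roll":0},{"tx":0,"ty":0,"tz":0,"roll":0},{"tx":0,"ty":0,"tz":0,"roll":0}]'
cat >> h.py <<'E'
def fit(tag=None):
    """ends of the front's top edge, box rim ends: lateral gap in batten frame, from each view"""
    a=np.radians(-1.8); ex=np.array([np.cos(a),np.sin(a)]); ey=np.array([-ex[1],ex[0]])
    for n in("top","side"):
        im,H,P=cloud(n,tag and tag+n); Q=P*1000; X=Q[...,:2]@ex; Y=Q[...,:2]@ey
        blue=(H[...,0]>100)&(H[...,0]<130)&(H[...,1]>120)&win(P,.3,.56,-.36,0,.02,.2)
        zt=np.percentile(Q[blue][:,2],95); t=blue&(Q[...,2]>zt-6)
        r=rect(t,P); print(n,'front top z',zt.round(1),r)
        for s,lo,hi in(("L",-90,-50),("R",-340,-270)):
            wood=win(P,.45,.66,-.36,-.0,.06,.08)&(H[...,0]<25)&(Y>lo-30)&(Y<hi+30)
            r=rect(wood,P); print('  rim',s,r)
            print('   front end Y', np.percentile(Y[t],99.7 if s=="L" else .3).round(1),'rim outer/inner', np.percentile(Y[wood],[1,99]).round(1),'front X range',np.percentile(X[t],[2,98]).round(1),'rim X',np.percentile(X[wood],[1,99]).round(1))
E
python3 -c "
from h import *
plan(452.4,-189.3,112,-1.8)
fit('s6')"
```

```text
t: 12.07
tool_pos: [0.4445, -0.1262, 0.113]
t: 12.65
tool_pos: [0.4519, -0.2185, 0.1128]
tool_rot: [-2.255, -2.185, -0.0]
contact_force: [0.6, 0.7, -2.4]
opening: 0.0176
grip_force: 49.1
at [ 451.9 -218.5  112.8] yang -1.8 tilt [-0.0008  0.0013] roll 0.0001 shift [29.2 -0.4  0.9] F [ 0.6  0.7 -2.4] q6 -0.57 t 12.65
top front top z 164.4 {'n': 205, 'c': [452.8, -140.9], 'size': [16.7, 82.1], 'ang': 88.08, 'fit': 88.68, 'mean': [452.6, -138.4, 162.3], 'zmax': 164.4}
  rim L {'n': 277, 'c': [573.4, -96.9], 'size': [14.7, 139.7], 'ang': 177.99, 'fit': 178.45, 'mean': [572.3, -96.2, 70.6], 'zmax': 73.9}
   front end Y -85.7 rim outer/inner [-85.6 -71.7] front X range [448.9 464.6] rim X [507.2 644.8]
  rim R {'n': 97, 'c': [613.7, -283.8], 'size': [14.3, 47.5], 'ang': 178.59, 'fit': 173.94, 'mean': [615.2, -282.8, 69.9], 'zmax': 73.4}
   front end Y -165.7 rim outer/inner [-271.2 -257.3] front X range [448.9 464.6] rim X [600.9 646. ]
side front top z 163.0 {'n': 776, 'c': [450.6, -285.0], 'size': [17.3, 86.1], 'ang': 88.34, 'fit': 87.69, 'mean': [450.5, -287.9, 161.4], 'zmax': 162.7}
  rim L {'n': 614, 'c': [576.7, -96.0], 'size': [16.0, 136.5], 'ang': 178.0, 'fit': 178.24, 'mean': [575.8, -97.6, 69.1], 'zmax': 72.0}
   front end Y -228.5 rim outer/inner [-85.1 -70.8] front X range [451.  467.5] rim X [512.2 646.1]
  rim R {'n': 901, 'c': [569.3, -281.3], 'size': [15.0, 140.3], 'ang': 177.95, 'fit': 178.22, 'mean': [568.0, -282.4, 69.8], 'zmax': 72.0}
   front end Y -313.5 rim outer/inner [-270.5 -256.5] front X range [451.  467.5] rim X [508.8 645.9]
```

View pics/s6top.png

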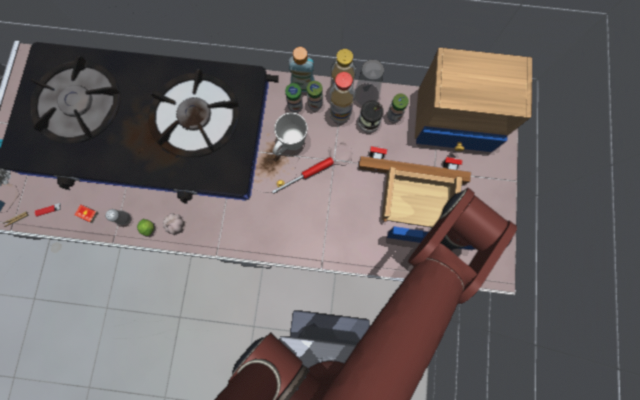

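The front hangs parallel to the box at about (405,237), 29 mm too far right. Its measured ends against the box rims give a shift of +28.5 mm in tool x.

```bash
python3 -m handwheel '[{"tx":8,"ty":0,"tz":0,"roll":0},{"tx":12,"ty":0,"tz":0,"roll":0},{"tx":8.5,"ty":0,"tz":10,"roll":0},{"tx":0,"ty":0,"tz":20,"roll":0},{"tx":0,"ty":0,"tz":15,"roll":0},{"tx":0,"ty":0,"tz":8,"roll":0},{"tx":0,"ty":0,"tz":4,"roll":0},{"tx":0,"ty":0,"tz":0,"roll":0},{"tx":0,"ty":0,"tz":0,"roll":0}]'
python3 -c "
from h import *
plan(492.4,-189.3,52,-1.8)
fit('s7')"
```

```text
t: 13.5
tool_pos: [0.4534, -0.1908, 0.0565]
tool_rot: [2.256, 2.186, 0.0]
contact_force: [-0.3, -0.4, -3.0]
opening: 0.0174
grip_force: 49.0
at [ 453.4 -190.8   56.5] yang -1.82 tilt [ 0.0004 -0.0002] roll -0.0003 shift [ 2.7 38.9  4.5] F [-0.3 -0.4 -3. ] q6 -0.52 t 13.5
top front top z 108.4 {'n': 167, 'c': [454.5, -110.3], 'size': [16.2, 76.7], 'ang': 88.52, 'fit': 87.89, 'mean': [454.2, -108.6, 106.0], 'zmax': 108.3}
  rim L {'n': 274, 'c': [572.9, -96.8], 'size': [14.4, 139.4], 'ang': 178.16, 'fit': 178.31, 'mean': [571.9, -96.2, 70.6], 'zmax': 73.7}
   front end Y -58.0 rim outer/inner [-85.6 -71.6] front X range [449.8 464.9] rim X [506.7 644.5]
  rim R {'n': 167, 'c': [597.0, -283.3], 'size': [15.2, 81.1], 'ang': 177.84, 'fit': 179.59, 'mean': [599.0, -282.6, 70.0], 'zmax': 73.2}
   front end Y -134.1 rim outer/inner [-271.8 -257. ] front X range [449.8 464.9] rim X [568.7 645.3]
side front top z 107.6 {'n': 606, 'c': [452.3, -257.5], 'size': [17.1, 87.0], 'ang': 88.33, 'fit': 87.8, 'mean': [452.1, -260.6, 105.8], 'zmax': 107.1}
  rim L {'n': 627, 'c': [574.8, -95.8], 'size': [16.4, 139.6], 'ang': 178.56, 'fit': 177.96, 'mean': [574.3, -97.5, 69.2], 'zmax': 71.9}
   front end Y -201.5 rim outer/inner [-85.4 -70.1] front X range [451.9 468.1] rim X [509.3 645.7]
  rim R {'n': 909, 'c': [569.2, -281.6], 'size': [15.0, 140.2], 'ang': 178.29, 'fit': 178.13, 'mean': [567.8, -282.4, 69.7], 'zmax': 72.1}
   front end Y -286.5 rim outer/inner [-270.5 -256.4] front X range [451.9 468.1] rim X [508.3 645.6]
```

View pics/s7side.png

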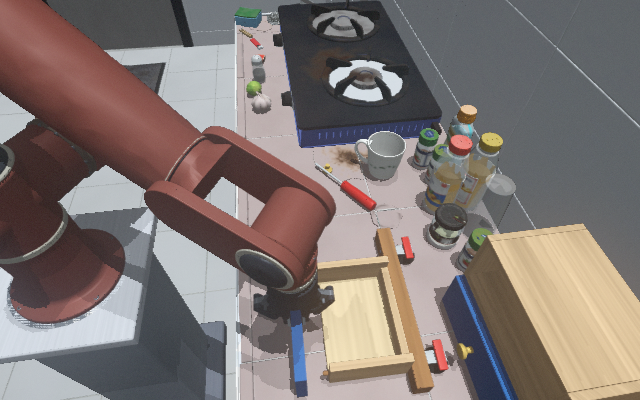

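The front is parallel to the box at (297,350), just ahead of it, and needs about +1.1 mm sideways and about 4.5 mm lower.

```bash
python3 -m handwheel '[{"tx":1.1,"ty":3,"tz":2,"roll":0},{"tx":0,"ty":6,"tz":1.5,"roll":0},{"tx":0,"ty":6,"tz":0.6,"roll":0},{"tx":0,"ty":3,"tz":0.4,"roll":0},{"tx":0,"ty":0,"tz":0,"roll":0}]'
python3 -m handwheel '[{"tx":0,"ty":0,"tz":0.3,"roll":0},{"tx":0,"ty":0,"tz":0.3,"roll":0},{"tx":0,"ty":0,"tz":0,"roll":0}]'
```

```text
t: 14.02
tool_pos: [0.4721, -0.1906, 0.0519]
tool_rot: [2.256, 2.186, 0.0]
contact_force: [-0.7, 0.1, -2.3]
opening: 0.0174
grip_force: 49.1
t: 14.27
tool_pos: [0.4718, -0.1905, 0.0518]
tool_rot: [2.256, 2.185, 0.001]
contact_force: [1.3, 1.6, 0.9]
opening: 0.0172
grip_force: 49.6
```

```bash
python3 -m handwheel '[{"tx":0,"ty":2,"tz":-0.2,"roll":0},{"tx":0,"ty":2,"tz":0,"roll":0},{"tx":0,"ty":2,"tz":0,"roll":0},{"tx":0,"ty":0,"tz":0,"roll":0}]' | grep -E "pos|cont"
python3 -c "
from h import *
fit()"
```

```text
tool_pos: [0.4773, -0.1909, 0.0518]
contact_force: [-3.0, -0.0, 4.5]
top front top z 103.7 {'n': 164, 'c': [478.8, -109.9], 'size': [17.7, 75.8], 'ang': 88.37, 'fit': 87.08, 'mean': [478.0, -107.3, 101.3], 'zmax': 103.7}
  rim L {'n': 275, 'c': [573.7, -96.8], 'size': [14.9, 140.0], 'ang': 177.98, 'fit': 178.53, 'mean': [572.3, -96.2, 70.6], 'zmax': 73.6}
   front end Y -57.0 rim outer/inner [-85.9 -71.7] front X range [473.5 489.3] rim X [507.  644.4]
  rim R {'n': 103, 'c': [611.4, -284.0], 'size': [15.1, 52.4], 'ang': 177.57, 'fit': 1.75, 'mean': [612.7, -283.2, 70.5], 'zmax': 74.0}
   front end Y -240.5 rim outer/inner [-272.1 -257.4] front X range [473.5 489.3] rim X [595.6 646.1]
side front top z 102.4 {'n': 592, 'c': [475.8, -257.2], 'size': [17.3, 87.1], 'ang': 88.07, 'fit': 87.33, 'mean': [475.6, -260.8, 100.7], 'zmax': 102.0}
  rim L {'n': 483, 'c': [591.1, -96.5], 'size': [15.6, 107.0], 'ang': 178.43, 'fit': 178.57, 'mean': [590.5, -98.0, 69.1], 'zmax': 72.1}
   front end Y -201.0 rim outer/inner [-85.1 -70.5] front X range [475.3 491.7] rim X [541.  646.4]
  rim R {'n': 913, 'c': [569.3, -281.1], 'size': [15.4, 140.2], 'ang': 178.25, 'fit': 178.24, 'mean': [567.9, -282.4, 69.7], 'zmax': 71.9}
   front end Y -285.3 rim outer/inner [-270.6 -256.4] front X range [475.3 491.7] rim X [508.5 645.9]
```

```bash
python3 -m handwheel '[{"tx":0,"ty":1,"tz":-0.4,"roll":0},{"tx":0,"ty":1,"tz":0,"roll":0},{"tx":0,"ty":1,"tz":0,"roll":0},{"tx":0,"ty":1,"tz":0,"roll":0}]' | grep -E "pos|cont"
python3 -m handwheel '[{"tx":0,"ty":1,"tz":0,"roll":0},{"tx":0,"ty":1,"tz":0,"roll":0}]' | grep -E "pos|cont"
python3 -m handwheel '[{"tx":0,"ty":1,"tz":0,"roll":0},{"tx":0,"ty":1,"tz":0,"roll":0}]' | grep -E "pos|cont"
```

```text
tool_pos: [0.4809, -0.1908, 0.0518]
contact_force: [-3.7, 0.3, 5.6]
tool_pos: [0.4829, -0.1908, 0.0518]
contact_force: [-3.9, -2.1, 5.9]
tool_pos: [0.4849, -0.1909, 0.0518]
contact_force: [-3.6, 0.7, 5.6]
```

```bash
python3 -m handwheel '[{"tx":0,"ty":0.7,"tz":-0.5,"roll":0},{"tx":0,"ty":0.7,"tz":0,"roll":0},{"tx":0,"ty":0.6,"tz":0,"roll":0}]' | grep -E "pos|cont"
python3 -m handwheel '[{"tx":0,"ty":1,"tz":0,"roll":0},{"tx":0,"ty":1,"tz":0,"roll":0}]' | grep -E "pos|cont"
python3 -m handwheel '[{"tx":0,"ty":1,"tz":0,"roll":0},{"tx":0,"ty":1,"tz":0,"roll":0}]' | grep -E "pos|cont"
python3 -c "
from h import *
fit()" | grep -v rect
```

```text
tool_pos: [0.487, -0.1907, 0.0518]
contact_force: [-2.7, 0.6, 1.9]
tool_pos: [0.4891, -0.1908, 0.0518]
contact_force: [-0.5, 0.2, -0.4]
tool_pos: [0.4912, -0.1909, 0.0519]
contact_force: [-0.7, -0.6, -1.0]
top front top z 103.3 {'n': 165, 'c': [491.6, -109.7], 'size': [16.6, 75.4], 'ang': 87.21, 'fit': 87.84, 'mean': [491.4, -107.1, 101.1], 'zmax': 103.4}
  rim L {'n': 261, 'c': [576.1, -96.8], 'size': [14.6, 134.0], 'ang': 178.29, 'fit': 177.94, 'mean': [575.3, -96.3, 70.8], 'zmax': 73.7}
   front end Y -56.7 rim outer/inner [-85.7 -71.6] front X range [487.2 502.7] rim X [513.4 644.5]
  rim R {'n': 68, 'c': [621.4, -284.4], 'size': [15.6, 33.4], 'ang': 0.5, 'fit': 6.67, 'mean': [622.1, -283.5, 70.0], 'zmax': 73.4}
   front end Y -246.4 rim outer/inner [-271.8 -256.9] front X range [487.2 502.7] rim X [613.7 646.2]
side front top z 102.2 {'n': 568, 'c': [489.5, -257.4], 'size': [17.3, 86.3], 'ang': 88.06, 'fit': 87.61, 'mean': [489.4, -261.2, 100.6], 'zmax': 101.9}
  rim L {'n': 395, 'c': [600.8, -96.5], 'size': [15.5, 87.8], 'ang': 178.47, 'fit': 178.82, 'mean': [600.3, -98.4, 69.2], 'zmax': 72.1}
   front end Y -199.9 rim outer/inner [-85.1 -70.5] front X range [489.3 505.4] rim X [560.3 646.4]
  rim R {'n': 899, 'c': [569.9, -281.4], 'size': [15.0, 138.4], 'ang': 178.18, 'fit': 178.2, 'mean': [569.1, -282.5, 69.7], 'zmax': 72.1}
   front end Y -284.9 rim outer/inner [-270.6 -256.4] front X range [489.3 505.4] rim X [510.7 645.7]
```

The dowels are entering the holes freely, and about 3 mm is left to close.

```bash
python3 -m handwheel '[{"tx":0,"ty":0.7,"tz":0,"roll":0},{"tx":0,"ty":0.7,"tz":0,"roll":0},{"tx":0,"ty":0.6,"tz":0,"roll":0}]' | grep -E "pos|cont"
python3 -m handwheel '[{"tx":0,"ty":0.5,"tz":0,"roll":0},{"tx":0,"ty":0.5,"tz":0,"roll":0}]' | grep -E "pos|cont"
python3 -m handwheel '[{"tx":0,"ty":0.5,"tz":0,"roll":0},{"tx":0,"ty":0.3,"tz":0,"roll":0}]' | grep -E "pos|cont"
```

```text
tool_pos: [0.4924, -0.1908, 0.0519]
contact_force: [-5.1, -0.3, 0.3]
tool_pos: [0.4924, -0.1908, 0.0519]
contact_force: [-9.4, 0.3, 4.7]
tool_pos: [0.4924, -0.1908, 0.0519]
contact_force: [-12.6, 1.0, 6.9]
```

```bash
python3 -m handwheel '[{"tx":0,"ty":0,"tz":-0.4,"roll":0},{"tx":0,"ty":0.2,"tz":0,"roll":0},{"tx":0,"ty":0,"tz":0,"roll":0},{"tx":0,"ty":0,"tz":0,"roll":0},{"tx":0,"ty":0,"tz":0,"roll":0},{"tx":0,"ty":0,"tz":0,"roll":0}]' | grep -E "t:|pos|cont"
python3 -m handwheel '[{"tx":0,"ty":0,"tz":0,"roll":0},{"tx":0,"ty":0,"tz":0,"roll":0},{"tx":0,"ty":0,"tz":0,"roll":0},{"tx":0,"ty":0,"tz":0,"roll":0}]' 
python3 -c "
from h import *
fit('s9')
plan(492.4,-190,52,-1.8)"
```

```text
t: 17.13
tool_pos: [0.4924, -0.1908, 0.0519]
tool_rot: [-2.252, -2.182, 0.007]
contact_force: [-10.8, -0.3, 3.4]
t: 17.47
tool_pos: [0.4924, -0.1908, 0.0519]
tool_rot: [-2.252, -2.182, 0.007]
contact_force: [-10.8, -0.4, 3.5]
opening: 0.0174
grip_force: 50.2
top front top z 103.8 {'n': 158, 'c': [493.9, -109.6], 'size': [17.8, 74.9], 'ang': 87.4, 'fit': 87.16, 'mean': [493.1, -106.4, 101.5], 'zmax': 103.9}
  rim L {'n': 262, 'c': [576.8, -96.8], 'size': [14.7, 132.2], 'ang': 178.48, 'fit': 178.03, 'mean': [576.1, -96.3, 70.7], 'zmax': 73.9}
   front end Y -56.6 rim outer/inner [-85.7 -71.5] front X range [488.6 504.5] rim X [515.  644.4]
  rim R {'n': 56, 'c': [623.6, -284.4], 'size': [15.0, 28.7], 'ang': 178.24, 'fit': 14.15, 'mean': [624.2, -284.1, 70.4], 'zmax': 73.3}
   front end Y -251.9 rim outer/inner [-272.1 -257.1] front X range [488.6 504.5] rim X [618.  645.9]
side front top z 102.6 {'n': 563, 'c': [490.9, -257.6], 'size': [17.4, 86.6], 'ang': 88.19, 'fit': 87.37, 'mean': [490.7, -261.7, 100.7], 'zmax': 102.0}
  rim L {'n': 371, 'c': [602.0, -97.0], 'size': [16.3, 84.9], 'ang': 177.62, 'fit': 178.95, 'mean': [601.9, -98.4, 69.3], 'zmax': 72.1}
   front end Y -200.3 rim outer/inner [-85.4 -70.5] front X range [490.5 506.6] rim X [564.1 646. ]
  rim R {'n': 885, 'c': [570.5, -281.4], 'size': [14.8, 137.3], 'ang': 178.05, 'fit': 178.17, 'mean': [569.5, -282.4, 69.7], 'zmax': 71.9}
   front end Y -284.6 rim outer/inner [-270.5 -256.3] front X range [490.5 506.6] rim X [511.5 645.8]
at [ 492.4 -190.8   51.9] yang -1.83 tilt [-0.0072  0.0012] roll -0.0004 shift [ 0.8 -0.  -0.1] F [-11.   -0.    4.1] q6 -0.48 t 17.57
```

View pics/s9side.png

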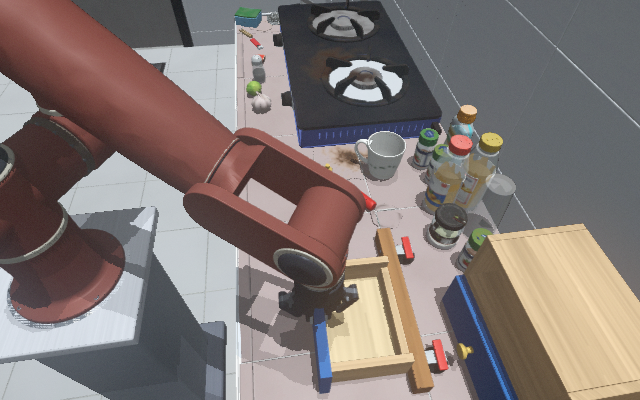

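The front now sits on the box's front ends at (322,350), and the fingers hold it with the inner one inside the box. The measured faces match home. I'll trim the push to just over 12 N, since the front's friction on the counter takes a little, then hold and hand in.

```bash
python3 -m handwheel '[{"tx":0,"ty":0.4,"tz":0,"roll":0},{"tx":0,"ty":0,"tz":0,"roll":0},{"tx":0,"ty":0,"tz":0,"roll":0},{"tx":0,"ty":0,"tz":0,"roll":0}]' | grep -E "pos|cont"
python3 -m handwheel '[{"tx":0,"ty":0,"tz":0,"roll":0},{"tx":0,"ty":0,"tz":0,"roll":0},{"tx":0,"ty":0,"tz":0,"roll":0},{"tx":0,"ty":0,"tz":0,"roll":0},{"tx":0,"ty":0,"tz":0,"roll":0},{"tx":0,"ty":0,"tz":0,"roll":0},{"tx":0,"ty":0,"tz":0,"roll":0},{"tx":0,"ty":0,"tz":0,"roll":0}]'
```

```text
tool_pos: [0.4924, -0.1909, 0.0519]
contact_force: [-12.4, 1.0, 5.1]
t: 18.57
tool_pos: [0.4924, -0.1908, 0.0519]
tool_rot: [-2.252, -2.181, 0.008]
contact_force: [-12.2, 1.0, 6.0]
opening: 0.0176
grip_force: 50.4
```

```bash
python3 -m handwheel '[{"tx":0,"ty":0.2,"tz":-0.2,"roll":0},{"tx":0,"ty":0,"tz":0,"roll":0},{"tx":0,"ty":0,"tz":0,"roll":0},{"tx":0,"ty":0,"tz":0,"roll":0},{"tx":0,"ty":0,"tz":0,"roll":0},{"tx":0,"ty":0,"tz":0,"roll":0},{"tx":0,"ty":0,"tz":0,"roll":0},{"tx":0,"ty":0,"tz":0,"roll":0},{"tx":0,"ty":0,"tz":0,"roll":0},{"tx":0,"ty":0,"tz":0,"roll":0}]' | grep -E "pos|cont"
python3 -c "
from station import ctrl
print(ctrl.finish_job())"
```

```text
tool_pos: [0.4924, -0.1908, 0.0519]
contact_force: [-13.2, -0.5, 5.4]
the job is handed in; nothing more can be done
None
```

The box is square against the batten, and the front is fully home on both dowels. I handed in with the arm still gripping and pushing at about 13 N measured at the wrist; I estimate 10–13 N of that reaches the box, the rest being friction on the counter.

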